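Lock the incubator lid and start the run

ROBOT

A 6-joint arm with a two-finger parallel gripper is mounted at the origin on a cart in front of the work surface, level with it; the furniture and walls round the work are solid. World frame = base frame: x ahead of the robot, y to its left, z up, the work surface at z = 0. Lengths are in m, angles in degrees, forces in N, time in s.
With the tool pointing down it reaches from about 0.4 to 0.825 m from the base axis. Payload 7 kg.
Tool frame: the origin (TCP) lies on the centre line of the jaws, within the pads' length; the fingertips stand 19 mm ahead of it and the grasp point (between the pads) is the TCP (r.tip_extent is the distance from the TCP to the fingertips, in m); z points along the fingers, y is the line along which they close (so a half turn about z gives the same grasp; the last joint's range is limited). The gripper opens to 88 mm and grips with 3 to 60 N. Pads are 19 mm wide; open, the fingers measure 130 mm over their backs; the gripper's body (78 mm by 193 mm) begins 47 mm behind the grasp point.
Start: joints at [82.97, 20.546, 0.682, 0, -70.136, -16.507], TCP at [0.27, 0.619, 0.246] pointing down, gripper open.
Joint ranges: [-176.03, 176.03], [-82.01, 121.73], [-58.28, 71.71], [-173.87, 95.51], [-174.79, -0.11], [-173.66, 173.66]. Speed limits (degrees/s): [136.94, 136.94, 172.46, 180, 180, 180].

INTERFACE

Orientations are given as [roll, pitch, yaw] about the fixed x, y, z axes, in that order (R = Rz(yaw) Ry(pitch) Rx(roll)).
In Python, from plant import r gives the robot as it stands. The module is installed in compiled form; this text tells all that it offers.
- The arm moves only by the tool jog_arm, never from a script. Its argument "deltas" is a list that holds one entry, the list of rows, each a list of 5 numbers: the opening, from -1 (shut) to 1 (fully open), then the shift along the world's x, y, z in cm, then the turn about the world's z in rad. In form: [[[claw, dx, dy, dz, turn], ...]]. A call has 1 to 8 rows; each row shifts and turns the commanded pose from where the row before left it; what a row does not reach is not made up. A row lasts 1/8 s, in which the tool goes at most 62.5 mm and 10.7 degrees, less where a joint would pass 70% of its speed; a pose out of reach is approached as far as the arm can. A call with a gripper value outside its range is refused whole. The fingers move at their own pace and stop on an object; "force" is the grip in N (left out, the last holds). Time passes only in rows, so rows that do not move let the fingers close. It gives the time, the measured TCP pose, the force, the opening and the grip force at its end, in the units of the state.
- r.get_state(): the state, without advancing time (a new reading comes with each control period).
- r.capture(name): name is "scene" or "top"; returns the picture (400x640x3 uint8, blue, green, red); there is no depth.
- r.camera_info(name): a dict with "fx", "fy", "cx", "cy" (pixels), "k1" (the pictures are not rectified: a ray, as slopes to the right and down, at radius r is drawn at 1 + k1 r^2 times it, then the intrinsics apply), "view" (4x4, takes a point from world to camera coordinates). Camera axes: x right, y up, looking along -z (the intrinsics and any distortion apply to the point x, -y, -z); pixel columns grow to the right and rows downward; lengths in m; the calibration is good to about 2 mm. A picture is of the moment at which its call begins. camera_info takes no time and is no camera call.
- r.close_job(): hands the job in; it is judged then, once.
The state is a dict: "time_s": time; "joints": joint angles; "qd": joint speeds; "joint_torque": joint torques, N m; "tcp_pos": TCP position; "eef_rot": TCP orientation; "contact_force": force on the tool from outside, world axes, zero at the start; "moment": the same for the moment, N m; "gripper_width": finger opening in m; "gripper_force": force on a finger pad.
Only numpy, scipy, OpenCV 4.12 (cv2) and the standard library are available. Lean on these libraries where they do the work, as an engineer would, in place of code of your own. Each camera call takes 0.05 s, during which the arm holds its last target. There are 200 camera calls.

TASK

The samples are already in the white bench incubator, but its sprung lid is standing ajar. Set a fingertip in the slot of the big black quarter-turn fastener, press the lid down onto its seal with it and, while keeping the lid down, turn the fastener clockwise to its stop so that the lid stays locked shut by itself; only then press the green start button fully in and let it go. Nothing needs to be gripped or lifted: do not pull the lid further open, and leave the two bottles, the marker and the timer beside the incubator where they are.

Things in the scene. Friction and masses are not known exactly. Their poses are not given: they have to be found in the camera images.
- incubator: White bench incubator, fixed, 240 mm deep (x) by 200 mm wide (y). Origin on the worktop under it; x points from its front to its back, y to its left, z up. Console with display and button: x -112 to -48 mm, top at z = 46 mm. Chamber: x -52 to +130 mm, wall tops at z = 74 mm. Grey lid 182 x 200 x 12 mm with a clear window at the back, hinged along the back; its front edge stands up.
- lid_hinge (a point): Point on the lid's hinge axis, at (122, 0, 74) mm in the incubator's frame; the axis runs along the incubator's y. Does not move with the lid.
- lid (a joint): Opening angle of the lid, rad: 0 shut, growing as its front edge rises. The hinge is sprung and pushes the lid up to 0.3 to 0.5 whenever it is not latched; holding it shut takes about 6 to 8 N at the fastener. Latched, it rests at about 0.01.
- dial (a joint): Turn of the black fastener in the lid, rad: 0 unlocked (slot runs left-right, parallel to the hinge), 1.57 locked at its stop (slot runs front to back); grows clockwise seen from above. Starts from 0 to 0.3 and stays where it is left. Turning takes about 0.06 N m, up to 0.15 N m while the tongue is on the keeper.
- slot_floor (a point): Centre of the slot's floor, on the fastener's axis, at (-122, 0, 19) mm in the lid's frame (origin at the hinge point, axes as the incubator's when shut); z = 93 mm with the lid shut. Site y runs along the slot, x across it, z out of the lid. The fastener is a disc 88 mm across with two raised D-shaped lobes; the slot between them is 38 mm wide, 14 mm deep, 88 mm long, open at both ends.
- slot_pad: The orange pad, 38 x 74 x 2 mm, that forms the floor of the slot and turns with the fastener; origin 7 mm below the pad's top, on the axis. A white line at one end of it lies above the tongue: it points at a red dot on the lid (right) when unlocked, at a green dot (front) when locked.
- keeper: Steel keeper inside the front wall, hidden when the lid is shut (origin = the incubator's). The fastener's 40 mm tongue swings beneath it over the second half of the turn; its ramp catches the tongue if the lid is then held below about 0.025 rad. Turned with the lid higher, the tongue lands on top of the keeper and keeps the lid from closing.
- start (a joint): Travel of the green push button, m: 0 out, 0.005 fully in; it springs back. Fully in takes 5 N.
- start_top (a point): Centre of the top face of the green start button (30 mm diameter, 9 mm proud of its black housing, which is 46 mm in diameter) on the right of the console, at (-81, -55, 67) mm in the incubator's frame; pressed straight down.
- amber_bottle: Bystander: brown bottle with a red cap, 44 mm diameter, 90 mm high, standing at the left of the incubator. Origin at the centre of its underside.
- white_bottle: Bystander: white bottle with a white cap, 50 mm diameter, 100 mm high, standing at the left of the incubator. Origin at the centre of its underside.
- black_marker: Bystander: black marker, 147 mm long, 16 mm thick, lying at the right of the incubator. Origin at the centre of its underside.
- timer: Bystander: white and lime green lab timer, 53 x 66 x 63 mm, standing at the right of the incubator. Origin at the centre of its underside.

How it is judged:
By the outcome, as a careful person would: the job done as asked, in the order asked, and still so for the second after the job is handed in, with the robot touching nothing.
It also fails if it takes over 45 s, if anything falls off the work surface, if the arm or the gripper's body presses on something with over 40 N, if the wrist force passes 120 N, or if a joint passes its speed limit or range.

## Working session

There is one attempt and no reset: what is moved stays moved. The work goes in short steps, Python scripts to look and compute and a tool call to move; the robot and the scene stay as the last step left them, time stands still between calls to the robot, and variables do not carry over. Pictures are saved under pics/ and viewed, at most 10 in all, crops included, and the job is handed in when it is done.

Besides the shell and the picture viewer there is one more tool, called after "Call:" as a command line: name --argument value ..., lists and objects as JSON in quotes. jog_arm: Moves the arm, as the interface text tells. Its arguments: {"type":"object","properties":{"deltas":{"type":"array"},"force":{"type":"number"}},"required":["deltas"]}

```bash
mkdir -p pics; python3 - <<'E'
from plant import r
import cv2
for n in("scene","top"):
    cv2.imwrite(f"pics/{n}0.png",r.capture(n)); i=r.camera_info(n); print(n,{k:(v if k!='view' else __import__('numpy').round(v,4).tolist()) for k,v in i.items()})
print(r.get_state(), r.tip_extent)
E
```

```text
scene {'fx': 422.2488767112709, 'fy': 422.2488767112709, 'cx': 321.6212165963028, 'cy': 197.0282126768598, 'k1': -0.05002903808322307, 'view': [[-0.4156, -0.9095, -0.0085, 0.1289], [0.6092, -0.2853, 0.74, -0.4051], [-0.6754, 0.3024, 0.6726, -0.4759], [0.0, 0.0, 0.0, 1.0]]}
top {'fx': 413.9314735380928, 'fy': 413.9314735380928, 'cx': 324.68565297505603, 'cy': 195.35717412336757, 'k1': -0.08099964648131198, 'view': [[0.0157, -0.9995, -0.0262, -0.1043], [0.984, 0.0108, 0.1778, -0.5571], [-0.1774, -0.0285, 0.9837, -0.8582], [0.0, 0.0, 0.0, 1.0]]}
{'time_s': 0.1, 'joints': array([ 8.29716587e+01,  2.05870365e+01,  6.40169239e-01, -1.56401687e-02,
       -7.01366911e+01, -1.65072364e+01]), 'qd': array([-0.02339848, -0.03521105,  0.16242584,  0.10425196,  0.0956314 ,
       -0.0205791 ]), 'joint_torque': array([-8.60187629e-04, -5.84166920e+01,  2.93750328e+01,  7.01557115e+00,
        1.01182310e-02, -5.81777613e-05]), 'tcp_pos': array([0.26940837, 0.61846985, 0.24473499]), 'eef_rot': array([ 1.79915708e+02, -9.64619421e-03, -2.35408955e+01]), 'contact_force': array([ 0.9652232 , -0.11571769,  1.17692503]), 'moment': array([-0.03640555,  0.0011016 , -0.01654958]), 'gripper_force': 0.0, 'gripper_width': 0.08799574951880569} 0.019
```

View pics/scene0.png

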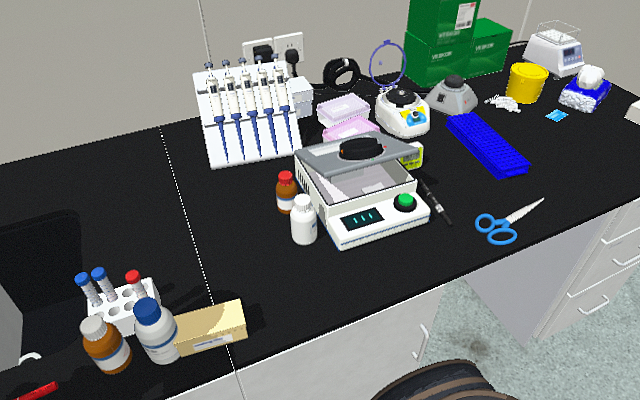

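View pics/top0.png

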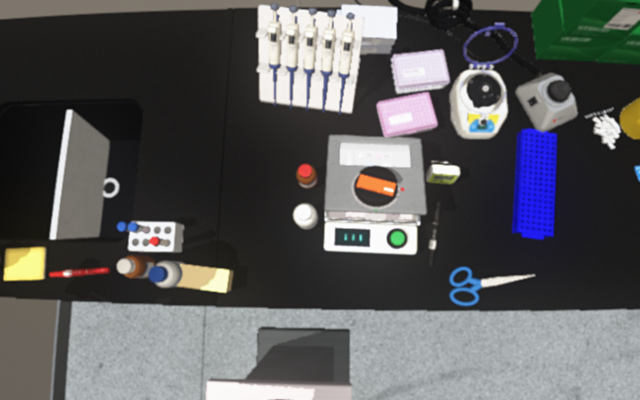

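The incubator appears at about (375,190) in the top view: green button at (397,238), orange pad at (376,185), and the white line and red dot to its right. In the scene view the button is at (405,201) and the lid is ajar. Next I'll zoom in for the console corners.

```bash
cat > h.py <<'E'
import numpy as np, cv2
from plant import r
def _k(n):
    i=r.camera_info(n); K=np.array([[i['fx'],0,i['cx']],[0,i['fy'],i['cy']],[0,0,1]])
    return K,np.array([i['k1'],0,0,0,0.]),np.diag([1,-1,-1,1.])@np.array(i['view'])
def ray(n,p):
    K,d,V=_k(n); u=cv2.undistortPoints(np.array([[p]],float),K,d)[0,0]
    R=V[:3,:3]; return -R.T@V[:3,3], R.T@np.array([u[0],u[1],1])
def onz(n,p,z):
    c,d=ray(n,p); return c+d*(z-c[2])/d[2]
def tri(p,q):
    c,d=ray('scene',p); e,f=ray('top',q)
    s=np.linalg.lstsq(np.c_[d,-f],e-c,rcond=None)[0]; a,b=c+d*s[0],e+f*s[1]
    return (a+b)/2,np.linalg.norm(a-b)
def proj(n,P):
    K,d,V=_k(n); return cv2.projectPoints(np.array([P],float),cv2.Rodrigues(V[:3,:3])[0],V[:3,3],K,d)[0][0,0]
def blob(img,lo,hi,box):
    x0,y0,x1,y1=box; m=cv2.inRange(cv2.cvtColor(img,cv2.COLOR_BGR2HSV)[y0:y1,x0:x1],lo,hi)
    n,l,s,c=cv2.connectedComponentsWithStats(m); k=1+s[1:,4].argmax()
    pts=np.argwhere(l==k)[:,::-1]+[x0,y0]; return c[k]+[x0,y0],s[k],pts.astype(np.float32)
E
python3 - <<'E'
from h import *
S=cv2.imread('pics/scene0.png');T=cv2.imread('pics/top0.png')
g=(45,100,60),(80,255,255)
a=blob(S,*g,(385,185,425,220));b=blob(T,*g,(380,220,415,255))
print(a[:2],b[:2],tri(a[0],b[0]),onz('top',b[0],.067))
o=blob(T,(5,120,120),(20,255,255),(340,160,410,205)); print(o[:2],cv2.minAreaRect(o[2]))
c=cv2.resize(T[125:265,310:460],None,fx=5,fy=4.2857*5/4.2857*0.8571,interpolation=cv2.INTER_CUBIC); cv2.imwrite('pics/t1.png',c)
c=cv2.resize(S[125:265,280:460],None,fx=4.2,fy=4.2,interpolation=cv2.INTER_CUBIC); cv2.imwrite('pics/s1.png',c)
print(c.shape)
E
```

```text
(array([405.0969697 , 199.45454545]), array([ 13,   8,  16,  14, 165], dtype=int32)) (array([397.1576087 , 237.82608696]), array([ 10,  11,  15,  15, 184], dtype=int32)) (array([ 0.46668285, -0.25231213,  0.0595128 ]), np.float64(9.761131863703047e-05)) [ 0.46606799 -0.25125025  0.067     ]
(array([375.07899807, 184.34296724]), array([ 16,  14,  41,  23, 519], dtype=int32)) ((375.96539306640625, 184.6269073486328), (38.85366439819336, 14.559161186218262), 15.255118370056152)
(588, 756, 3)
```

View pics/t1.png

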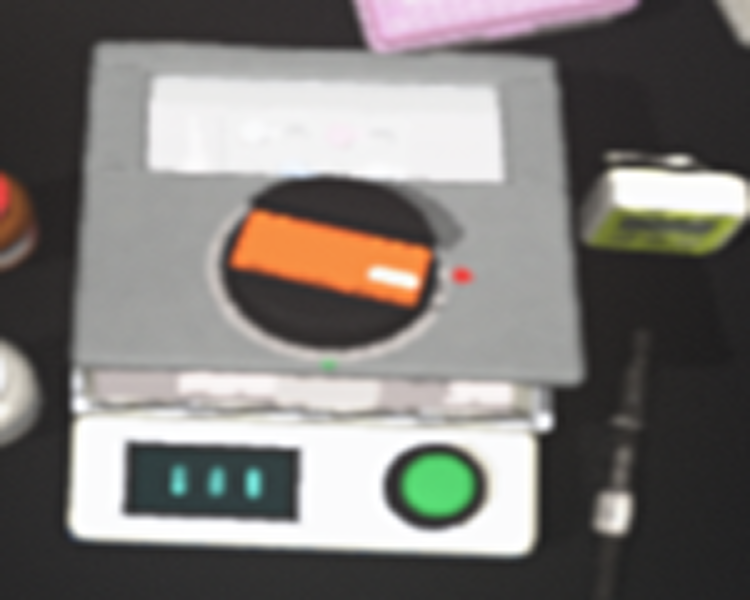

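View pics/s1.png

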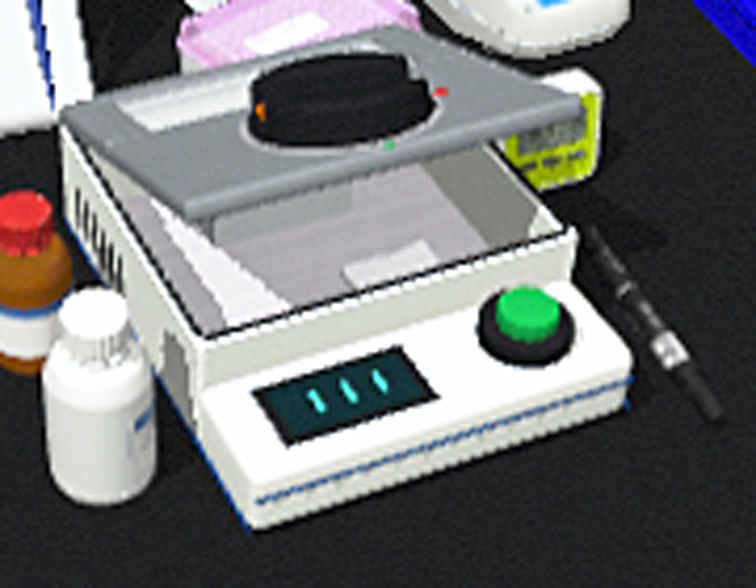

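The zooms show console front corners at crop (70,540) and (535,553), the red dot at (462,276), the green dot at (329,366) and the white line near the red dot. In the scene zoom the red dot is at (441,91) and the green dot at (391,144). These give the incubator pose and the lid and dial angles.

```bash
python3 - <<'E'
from h import *
from scipy.optimize import brentq
T=cv2.imread('pics/top0.png')
# front edge of console at z=46: lowest bright pixels in columns
gr=cv2.cvtColor(T,cv2.COLOR_BGR2GRAY).astype(float)
P=[]
for x in range(330,412,4):
    col=gr[243:265,x]; k=np.where((col[:-1]>=120)&(col[1:]<120))[0][-1]; P.append(onz('top',(x,243+k+(col[k]-120)/(col[k]-col[k+1])),.046))
P=np.array(P); vx,vy,x0,y0=cv2.fitLine(P[:,:2].astype(np.float32),cv2.DIST_HUBER,0,.01,.01).ravel()
if vy<0: vx,vy=-vx,-vy
yaw=np.arctan2(-vx,vy); print('yaw front edge',np.degrees(yaw))
for z,(a,b) in {.046:((70,480),(537,485))}.items():
    A,B=[onz('top',(310+p[0]/5,125+p[1]/4.2857),z) for p in(a,b)]; print('console width',np.linalg.norm(A-B),A,B)
X=np.array([np.cos(yaw),np.sin(yaw)]);Y=np.array([-X[1],X[0]])
b=np.array([.46607,-.25125]); O=b+.081*X+.055*Y; print('O via button',O, 'front edge x', (np.array([x0,y0])-O)@X, 'sides',(A[:2]-O)@Y,(B[:2]-O)@Y)
rd=tri((385,146.7),(402.4,189.4)); gd=tri((373.1,159.3),(375.8,210.4))
loc=lambda p:np.array([(p[:2]-O)@X,(p[:2]-O)@Y,p[2]])
for d in(rd,gd): print('dot',loc(d[0]),d[1])
# theta: ray of pad centre meets arc of slot floor
c,d=ray('top',(375.9,184.5))
sf=lambda t:np.array([122-122*np.cos(t)+19*np.sin(t),0,74+19*np.cos(t)+122*np.sin(t)])/1000
def g(t):
    s=sf(t);p=c+d*(s[2]-c[2])/d[2]; return loc(p)[0]-s[0]
for t in np.arange(.2,.6,.05): print(round(t,2),round(g(t)*1e3,1),end='; ')
# slot direction
for t in(.3,.4,.5):
    n=np.array([np.sin(t),0,np.cos(t)]);n=n*[ -1,1,1]
    n=np.array([np.sin(t),0,np.cos(t)]) # lid normal tilts to back (+x)
    N=np.r_[X*n[0],n[2]]; s=sf(t); S=np.r_[O+X*s[0],s[2]]
    q=[]
    for p in((238,238),(425,275)):
        c,d=ray('top',(310+p[0]/5,125+p[1]/4.2857)); q.append(c+d*((S-c)@N)/(d@N))
    v=q[0]-q[1]; e=np.r_[X*np.cos(t),-np.sin(t)]; print('\ntheta',t,'dial',np.arctan2(v@e,v[:2]@Y),'len',np.linalg.norm(v),'centre err',loc((q[0]+q[1])/2)-s,'world',S)
E
```

```text
yaw front edge -1.839101
console width 0.2013412385684509 [ 0.46755875 -0.09666611  0.046     ] [ 0.46743307 -0.29800731  0.046     ]
O via button [ 0.54879338 -0.19887785] front edge x -0.11372387084153282 sides 0.09955204478500371 -0.10168947627368784
dot [ 0.01135259 -0.05516656  0.12605511] 0.00010184995442647695
dot [-0.03600397 -0.00158697  0.1434798 ] 0.0001384181295074854
0.2 14.8; 0.25 11.3; 0.3 7.5; 0.35 3.5; 0.4 -0.7; 0.45 -5.2; 0.5 -9.9; 0.55 -14.8; 
theta 0.3 dial 0.2128172883269158 len 0.07667393969895257 centre err [ 0.0073767  -0.00261111 -0.00228188] world [ 0.55985152 -0.19923292  0.12820486]

theta 0.4 dial 0.22660467052396063 len 0.07543932066767413 centre err [-0.00147545 -0.00132299  0.00062381] world [ 0.56581412 -0.19942438  0.1390092 ]

theta 0.5 dial 0.2447843354220869 len 0.07405472945928092 centre err [-0.01186134  0.00017864  0.00647988] world [ 0.57282501 -0.19964949  0.14916398]
```

Call:
jog_arm --deltas '[[[-0.45,1.5,-5.1,0,0.02],[-0.45,1.85,-5.1,0,0.02],[-0.45,1.85,-5.1,0,0.02],[-0.45,1.85,-5.1,0,0.02],[-0.45,1.85,-5.1,0,0.02],[-0.45,1.85,-5.1,0,0.02],[-0.45,1.85,-5.1,0,0.02],[-0.45,1.85,-5.1,0,0.01]]]'

```text
time_s: 1.1
tcp_pos: [0.4142, 0.2091, 0.2455]
eef_rot: [-180.0, 0.0, -14.9]
contact_force: [1.4, -0.2, 0.5]
gripper_width: 0.0244
gripper_force: 0.0
```

Call:
jog_arm --deltas '[[[-0.45,1.85,-5.1,0,0],[-0.45,1.85,-5.1,0,0],[-0.45,1.85,-5.1,0,0],[-0.45,1.85,-5.1,0,0],[-0.45,1.85,-5.1,0,0],[-0.45,1.85,-5.1,0,0],[-0.45,1.85,-5.1,0,0],[-0.45,0,0,0,0]]]'

```text
time_s: 2.1
tcp_pos: [0.5438, -0.1493, 0.2444]
eef_rot: [179.9, 0.1, -15.2]
contact_force: [-1.1, 0.5, -0.6]
gripper_width: 0.0244
gripper_force: 0.0
```

Call:
jog_arm --deltas '[[[-0.45,1.1,-2.5,0,0],[-0.45,1.1,-2.5,0,0],[-0.45,0,0,-2.0,0],[-0.45,0,0,-2.0,0],[-0.45,0,0,-2.0,0],[-0.45,0,0,0,0],[-0.45,0,0,0,0]]]'

```text
time_s: 2.98
tcp_pos: [0.5659, -0.1959, 0.1864]
eef_rot: [180.0, -0.0, -14.9]
contact_force: [1.0, 0.0, -0.1]
gripper_width: 0.0243
gripper_force: 0.0
```

```bash
python3 - <<'E'
from h import *
S=r.capture('scene');T=r.capture('top')
a=cv2.resize(S[90:240,290:450],(400,375),interpolation=3);b=cv2.resize(T[120:270,310:470],(400,375),interpolation=3)
cv2.imwrite('pics/v2.png',np.hstack([a,b])); print(r.get_state()['tcp_pos'],r.get_state()['contact_force'])
E
```

```text
[ 0.56610873 -0.19600751  0.18664322] [-0.48601088  0.01519524  0.38309311]
```

View pics/v2.png

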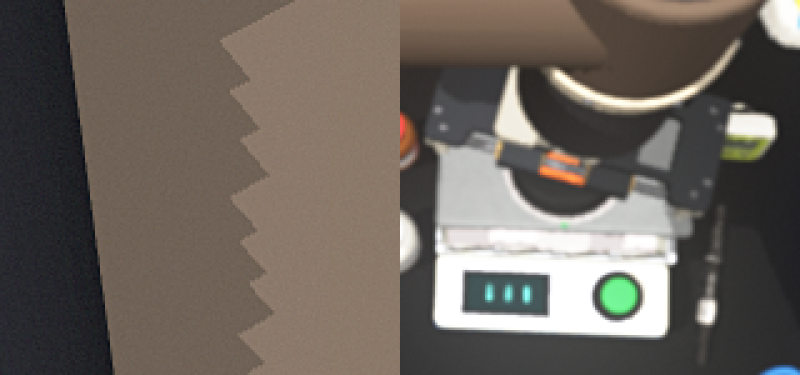

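The top view shows the fingers lined up along the orange slot (crop (563,165)). The arm blocks the scene camera.

Call:
jog_arm --deltas '[[[-0.45,0,-0.4,-0.5,0],[-0.45,0,0,-0.9,0],[-0.45,0,0,-0.8,0],[-0.45,0,0,-0.5,0],[-0.45,0,0,0,0]]]'

```text
time_s: 3.7
tcp_pos: [0.5653, -0.2002, 0.1579]
eef_rot: [180.0, 0.1, -14.9]
contact_force: [-0.5, -0.4, -0.4]
gripper_width: 0.0243
gripper_force: 0.0
```

Call:
jog_arm --deltas '[[[-0.45,-0.2,0,-0.5,0],[-0.45,-0.25,0,-0.5,0],[-0.45,-0.2,0,-0.5,0],[-0.45,-0.2,0,-0.5,0]]]'

```text
time_s: 4.2
tcp_pos: [0.5573, -0.2002, 0.1386]
eef_rot: [-180.0, -0.1, -14.9]
contact_force: [0.2, 1.1, 5.4]
gripper_width: 0.0241
gripper_force: 2.2
```

Contact is about 5 N, as the spring should give. I'll continue down the arc.

Call:
jog_arm --deltas '[[[-0.45,-0.2,0,-0.5,0],[-0.45,-0.15,0,-0.5,0],[-0.45,-0.15,0,-0.5,0],[-0.45,-0.12,0,-0.5,0],[-0.45,-0.1,0,-0.4,0],[-0.45,0,0,0,0]]]'

```text
time_s: 4.95
tcp_pos: [0.5504, -0.2001, 0.1145]
eef_rot: [-180.0, -0.1, -14.9]
contact_force: [2.1, 1.8, 3.6]
gripper_width: 0.0241
gripper_force: 1.8
```

Call:
jog_arm --deltas '[[[-0.45,-0.05,0,-0.2,0],[-0.45,0,0,-0.1,0],[-0.45,0,0,-0.1,0],[-0.45,0,0,0,0]]]'

```text
time_s: 5.45
tcp_pos: [0.5501, -0.2001, 0.1121]
eef_rot: [-180.0, -0.1, -14.9]
contact_force: [0.2, 4.0, 15.7]
gripper_width: 0.024
gripper_force: 7.5
```

Call:
jog_arm --deltas '[[[-0.45,0,0,-0.1,0],[-0.45,0,0,0,-0.1],[-0.45,0,0,0,-0.1],[-0.45,0,0,0,-0.1],[-0.45,0,0,0,-0.1],[-0.45,0,0,0,-0.1],[-0.45,0,0,0,-0.1]]]'

```text
time_s: 6.32
tcp_pos: [0.5495, -0.2006, 0.112]
eef_rot: [-180.0, -0.1, -49.5]
contact_force: [-4.7, 2.5, 24.0]
gripper_width: 0.0242
gripper_force: 11.5
```

Call:
jog_arm --deltas '[[[-0.45,0,0,0,-0.1],[-0.45,0,0,0,-0.1],[-0.45,0,0,0,-0.1],[-0.45,0,0,0,-0.1],[-0.45,0,0,0,-0.1],[-0.45,0,0,0,-0.1]]]'

```text
time_s: 7.08
tcp_pos: [0.5487, -0.2006, 0.112]
eef_rot: [180.0, -0.1, -83.8]
contact_force: [-7.9, 4.8, 25.4]
gripper_width: 0.0241
gripper_force: 12.7
```

```bash
python3 -c "
from plant import r
s=r.get_state();print(s['moment'],s['contact_force'],s['tcp_pos'],s['joints'])"
```

```text
[1.50466248 2.78466156 0.08694395] [-7.94413018  4.80830094 25.38619904] [ 0.54874642 -0.20064563  0.11195173] [ -0.88175166  18.97629528 -20.84931718   0.07842088 -50.1854224
   6.99259311]
```

Call:
jog_arm --deltas '[[[-0.45,0,0,0,-0.1],[-0.45,0,0,0,-0.1],[-0.45,0,0,0,-0.1]]]'

```text
time_s: 7.45
tcp_pos: [0.5497, -0.201, 0.112]
eef_rot: [-179.9, -0.1, -101.0]
contact_force: [-4.1, -0.3, 19.8]
gripper_width: 0.0241
gripper_force: 10.3
```

```bash
python3 -c "
from plant import r
s=r.get_state();print(s['moment'],s['contact_force'],s['eef_rot'])"
```

```text
[0.12531287 1.26716247 0.21993073] [-4.07714874 -0.32008338 19.81613068] [-1.79900351e+02 -8.35283298e-02 -1.01001699e+02]
```

Call:
jog_arm --deltas '[[[-0.45,0,0,0,-0.06],[-0.45,0,0,0,-0.06]]]'

```text
time_s: 7.7
tcp_pos: [0.5503, -0.201, 0.112]
eef_rot: [-179.8, -0.0, -107.8]
contact_force: [-0.9, 3.2, 18.8]
gripper_width: 0.0242
gripper_force: 14.4
```

```bash
python3 -c "
from plant import r
s=r.get_state();print(s['moment'],s['contact_force'],s['eef_rot'])"
```

```text
[1.23883012 0.36408316 0.51079803] [-0.8634606   3.16640313 18.8266904 ] [-1.79823735e+02 -4.72177238e-02 -1.07788689e+02]
```

Call:
jog_arm --deltas '[[[-0.45,0,0,0,-0.05],[-0.45,0,0,0,-0.05],[-0.45,0,0,0,0]]]'

```text
time_s: 8.07
tcp_pos: [0.5519, -0.1997, 0.1121]
eef_rot: [-179.7, 0.1, -113.3]
contact_force: [1.8, 6.5, 17.2]
gripper_width: 0.0243
gripper_force: 24.0
```

```bash
python3 - <<'E'
from h import *
s=r.get_state();print(s['moment'],s['contact_force'],s['eef_rot'])
T=r.capture('top');cv2.imwrite('pics/v3.png',cv2.resize(T[140:240,320:440],(720,600),interpolation=3))
E
```

```text
[ 2.85302549 -0.56818185  1.13747869] [ 1.78599946  6.51471321 17.15546605] [-1.7970776e+02  7.7390029e-02 -1.1333590e+02]
```

View pics/v3.png

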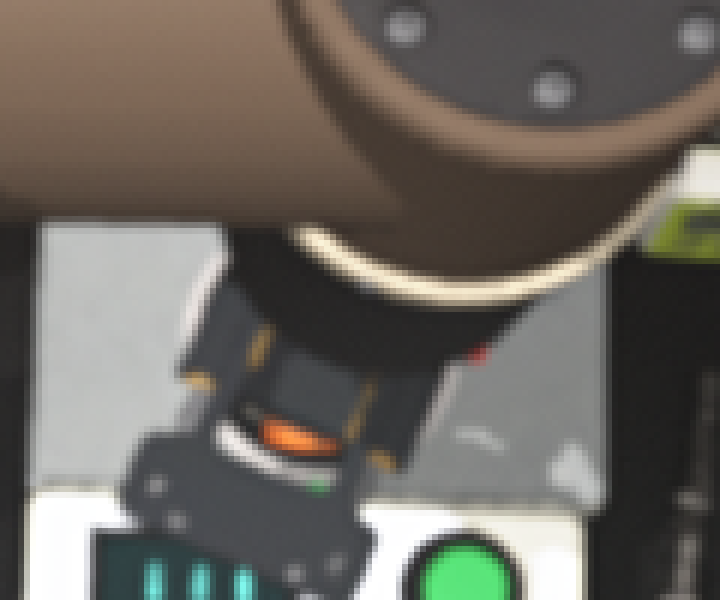

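The fingers are now front to back, with the orange slot opening toward the green dot at crop (320,485). The moment has climbed to 1.1 N m, so the fastener is at its stop. I'll ease off the downward press first, then unwind.

Call:
jog_arm --deltas '[[[-0.45,0,0,0.2,0.04],[-0.45,0,0,0.2,0],[-0.45,0,0,0.2,0],[-0.45,0,0,0,0]]]'

```text
time_s: 8.62
tcp_pos: [0.5494, -0.1996, 0.1149]
eef_rot: [180.0, 0.0, -111.2]
contact_force: [3.4, 4.0, -0.7]
gripper_width: 0.0242
gripper_force: 3.3
```

Call:
jog_arm --deltas '[[[-0.45,0,0,0,0.1],[-0.45,0,0,0.1,0.12],[-0.45,0,0,0.2,0.1],[-0.45,0,0,0.8,0],[-0.45,0,0,2,0],[-0.45,0,0,2,0],[-0.45,-4,0,2,0],[-0.45,-4,0,0,0]]]'

```text
time_s: 9.62
tcp_pos: [0.4688, -0.2004, 0.1878]
eef_rot: [-179.9, -0.0, -93.0]
contact_force: [-0.3, -0.3, 0.7]
gripper_width: 0.0241
gripper_force: 0.0
```

Call:
jog_arm --deltas '[[[-1,-4,2,0,0],[-1,-4,3,0,0],[-1,0,6,0,0],[-1,0,6,0,0],[-1,0,6,0,0]]]'

```text
time_s: 10.25
tcp_pos: [0.3886, 0.0311, 0.1871]
eef_rot: [-180.0, 0.0, -93.1]
contact_force: [1.7, -0.4, -0.2]
gripper_width: 0.0005
gripper_force: 0.0
```

```bash
python3 - <<'E'
from h import *
s=r.get_state();print(s['tcp_pos'],s['contact_force'],s['eef_rot'])
S=r.capture('scene');T=r.capture('top')
a=cv2.resize(S[110:250,280:440],(400,350),interpolation=3);b=cv2.resize(T[125:265,310:470],(400,350),interpolation=3)
cv2.imwrite('pics/v4.png',np.hstack([a,b]))
E
```

```text
[0.38860436 0.03114088 0.18712157] [ 1.67792199 -0.35922795 -0.24423951] [-1.79963875e+02  1.94579624e-02 -9.30552541e+01]
```

View pics/v4.png

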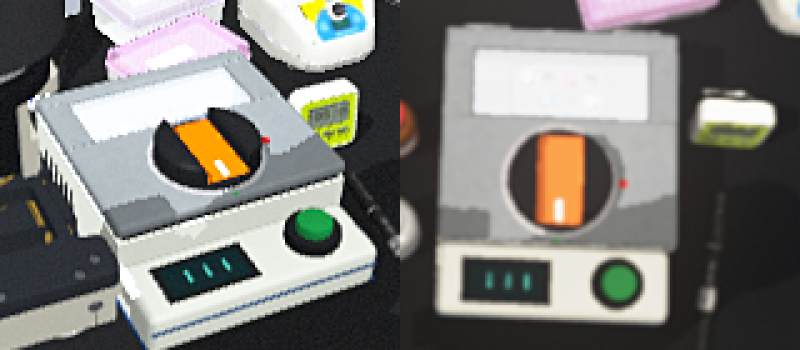

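The white line now points at the green dot, the lid is flat, and the bystanders are undisturbed. The slot is vertical in the top view at crop (560,180). I'll check the dial numerically and move above the button.

```bash
python3 - <<'E'
from h import *
T=r.capture('top')
o=blob(T,(5,120,120),(20,255,255),(340,150,410,225)); q=np.array([onz('top',p,.094)[:2] for p in o[2]],np.float32)
print('pad',cv2.minAreaRect(q),q.mean(0), np.degrees(np.arctan2(*cv2.fitLine(q,2,0,.01,.01).ravel()[1::-1])))
b=blob(T,(45,100,40),(80,255,255),(380,220,415,255)); print('button',onz('top',b[0],.067))
E
```

```text
pad ((0.5492329597473145, -0.19935932755470276), (0.039501164108514786, 0.07784166187047958), 89.46619415283203) [ 0.55023974 -0.19999017] -1.2859609
button [ 0.46614755 -0.25172717  0.067     ]
```

Call:
jog_arm --deltas '[[[-1,1.5,-3,0,0.16],[-1,1.5,-4,0,0.16],[-1,1,-4,0,0.16],[-1,1,-4,0,0.16],[-1,1,-4,0,0.16],[-1,1,-4,0,0.16],[-1,0.7,-4,0,0.16],[-1,0,-1,0,0.16]]]'

```text
time_s: 11.4
tcp_pos: [0.465, -0.2533, 0.1859]
eef_rot: [180.0, 0.1, -19.6]
contact_force: [-0.0, -0.2, -0.8]
gripper_width: 0.0006
gripper_force: 0.0
```

Call:
jog_arm --deltas '[[[-1,0.1,0.15,-2.5,0.15],[-1,0,0,-3,0.15],[-1,0,0,-2.5,0],[-1,0,0,-1.2,0],[-1,0,0,-0.4,0],[-1,0,0,-0.3,0],[-1,0,0,0,0]]]'

```text
time_s: 12.28
tcp_pos: [0.4675, -0.2485, 0.0881]
eef_rot: [180.0, -0.0, -2.4]
contact_force: [0.6, 0.4, -0.2]
gripper_width: 0.0006
gripper_force: 0.0
```

Call:
jog_arm --deltas '[[[-1,-0.1,-0.3,0,0],[-1,0,0,-0.3,0],[-1,0,0,-0.2,0],[-1,0,0,-0.2,0],[-1,0,0,0,0]]]'

```text
time_s: 12.9
tcp_pos: [0.4668, -0.2517, 0.0812]
eef_rot: [180.0, -0.0, -2.4]
contact_force: [-1.0, -1.3, 7.5]
gripper_width: 0.0006
gripper_force: 4.1
```

Almost at full travel, so I'll press slightly further until the force climbs.

Call:
jog_arm --deltas '[[[-1,0,0,-0.15,0],[-1,0,0,-0.1,0],[-1,0,0,0,0]]]'

```text
time_s: 13.28
tcp_pos: [0.4669, -0.2517, 0.0808]
eef_rot: [179.9, -0.1, -2.3]
contact_force: [-7.7, 3.4, 30.8]
gripper_width: 0.0004
gripper_force: 15.0
```

Call:
jog_arm --deltas '[[[-1,0,0,0.3,0],[-1,0,0,0.7,0],[-1,0,0,2,0],[-1,0,0,4,0],[-1,-3,3,3,0],[-1,-3,6,0,0],[-1,0,6,0,0],[-1,0,6,0,0]]]'

```text
time_s: 14.28
tcp_pos: [0.4074, -0.044, 0.1782]
eef_rot: [-180.0, -0.0, -2.5]
contact_force: [1.7, -0.2, -0.0]
gripper_width: 0.0006
gripper_force: 0.0
```

Call:
jog_arm --deltas '[[[-1,0,6,0,0],[-1,0,3,0,0],[-1,0,0,0,0]]]'

```text
time_s: 14.65
tcp_pos: [0.4079, 0.0463, 0.1779]
eef_rot: [-180.0, 0.0, -2.2]
contact_force: [-0.4, -0.4, -1.0]
gripper_width: 0.0002
gripper_force: 0.0
```

```bash
python3 - <<'E'
from h import *
S=r.capture('scene');T=r.capture('top')
a=cv2.resize(S[110:250,280:440],(400,350),interpolation=3);b=cv2.resize(T[125:265,290:450],(400,350),interpolation=3)
cv2.imwrite('pics/v5.png',np.hstack([a,b])); print(r.get_state()['tcp_pos'],r.get_state()['contact_force'])
E
```

```text
[0.40778213 0.04452372 0.17771586] [ 0.47417681  0.00789107 -0.3625391 ]
```

View pics/v5.png

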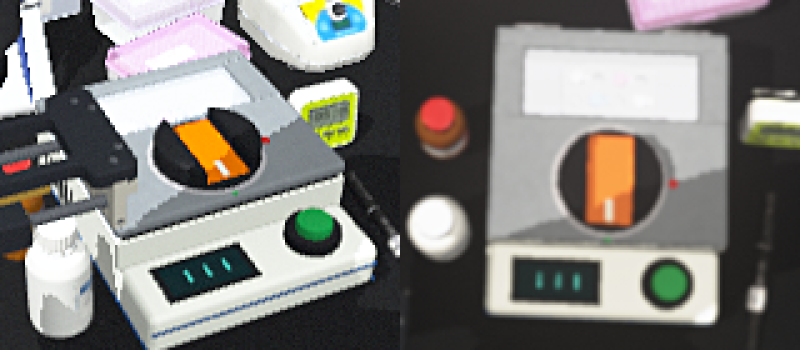

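The lid is shut and locked, with the white line at the green dot. The button is back out, the bottles are standing and the arm is clear.

```bash
python3 -c "
from plant import r
print(r.close_job())"
```

```text
the job is handed in; nothing more can be done
None
```

The lid is pressed shut and locked at the fastener's stop, the start button was then pressed fully in and released, and the job is handed in at about 15 s with nothing beside the incubator disturbed.

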